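# Jack up the ribbon reel arm and hold it

## Task

Pick up the blue lever jack by its orange carrying handle and set it down flat on the bench, with its round saddle centred under the red-marked lift point of the ribbon reel arm, and let go of the carrying handle. Then press the jack's red pump paddle all the way down so that the jack alone raises the reel arm off its rest, and finish while still holding the paddle down. Do not touch the reel arm with the robot, and leave the spare reel, the grease tin and the black trimming block where they are.

Things in the scene. Friction and masses are not known exactly. Their poses are not given: they have to be found in the camera images.
- jack: Blue lever jack, loose on the bench, about 0.8 kg. Origin: middle of its underside, straight below the carrying handle; x runs along the jack to the saddle, z up. Base plate x -135 to +115 mm, 80 mm wide, 12 mm thick. Ram tower (44 mm diameter) at x +75 mm. 115 mm high at the handle. The pump lever turns about a pin at x -50 mm, height 56 mm, and runs back from it, to x -163 mm.
- carry_handle: Orange carrying handle of the jack: flat-sided bar along the jack's x, 76 mm long, 14 mm wide (y), 18 mm tall, on two steel posts at x -28 and +32 mm; free on both sides. Origin: the bar's middle, 106 mm above the jack's underside; axes as the jack. The jack balances nearly under it; a firm grip (60 N or more) carries it level.
- saddle_top (a point): Centre of the top face of the jack's saddle, a black rubber disc of 40 mm diameter. On the jack it is at x +75 mm, y 0, height 88 mm when down; it rises straight up by 30 mm over the full pump stroke.
- saddle: The black rubber saddle disc itself, 40 mm diameter, 8 mm thick; origin at the centre of its top face (same point as saddle_top).
- pump_paddle: Red paddle on the end of the pump lever, 50 x 36 x 12 mm. Origin: centre of its top face; at rest at jack x -135 mm, height 87 mm, sloping up to the back by 0.28 rad; fully down at x -138 mm, height 47 mm, sloping down to the back by 0.17 rad. Pushed from above it swings down; it springs back up when let go. Holding it down under load takes about 10 to 16 N.
- pump_lever (a joint): Angle of the pump lever, rad: 0 up at rest, 0.45 fully down at its stop. The saddle rises 66.7 mm per rad; it meets the lift pad at about 0.18.
- reel_arm: The hinged reel arm: steel axle with three reels and, at its free end, the yellow lift pad. Origin: the lift point; its hinge is 350 mm from there along the stand's y; axes as the stand at rest. It lies on its rest by its own weight (8 to 14 N at the lift point) and swings up about the stand's x, at most 0.12 rad; the fully pumped jack raises the lift point by about 18 mm.
- reel_stand: Green reel stand, fixed. Origin: on the bench straight below the lift point; at yaw 0 x points away from the robot; y runs along the reel arm to its hinge. Axle along y at x +50 mm, height 116; three 130 mm reels at y +105 to +276; hinge post at y +350; rest post at x +50, y +80; bed plate x -10 to +110, y +80 to +400. Free in front (-x): bring the jack in along this x, paddle end to the robot.
- lift_point (a point): The marked lift point, on the arm's free end: centre of the flat underside of the yellow lift pad, 100 mm above the bench at rest (12 mm above the lowered saddle). The pad is 8 mm thick, 56 mm wide (stand y), from stand x -28 to +66 mm. A red disc of 36 mm diameter with a white dot, on the pad's top face, marks it from above.
- spare_reel: Bystander: white reel with blue ribbon lying flat, 110 mm diameter, 56 mm high; origin at the middle of its underside.
- grease_tin: Bystander: tin with green band, 64 mm diameter, 60 mm high; origin at the middle of its underside.
- trim_block: Bystander: black trimming block 80 x 150 x 35 mm with two brass pins 85 mm high; origin at the middle of its underside.

How it is judged:
On the way, in this order (a step that is already met when the one before it is completed fails the run):
1. the jack is lifted clear of the bench by its carrying handle (height (world z) of jack above 0.006 m and contact force between the fingers and carry_handle above 2 N), for 0.2 s.
2. the jack stands flat on the bench, let go, saddle under the lift point, reel arm still on its rest (height (world z) of jack below 0.004 m and angle between jack's own z axis and vertical below 0.04 rad and horizontal distance between saddle_top and lift_point below 0.016 m and contact force between the fingers and jack below 0.5 N and value of joint pump_lever below 0.1 rad and height (world z) of lift_point below 0.103 m), for 0.2 s.
At the end, for the whole second after the job is handed in: fingers hold the paddle down (lever past 0.40 rad, over 2 N, carrying handle not touched); the lift point is over 112 mm high (raised 12 mm), still, and carried on the saddle (over 4 N), whose centre is within 18 mm of it in plan; the jack stands flat on the bench (value of joint pump_lever above 0.4 rad and contact force between the fingers and pump_paddle above 2 N and contact force between the fingers and carry_handle below 0.5 N and height (world z) of lift_point above 0.112 m and contact force between saddle and reel_arm above 4 N and angular speed of reel_arm below 0.05 rad/s and velocity of joint pump_lever between -0.2 and 0.2 rad/s and horizontal distance between saddle_top and lift_point below 0.018 m and height (world z) of jack below 0.005 m and angle between jack's own z axis and vertical below 0.05 rad); the arm keeps its last pose, push and grip.
It fails at once if the robot touches the reel arm or its lift pad (over 2 N) (contact force between any of the fingers, the arm and reel_arm above 2 N).
It fails at once if a bystander is moved more than 25 mm or tipped over (distance of any of spare_reel, grease_tin, trim_block from where it was at the start of the episode above 0.025 m or angle between any of spare_reel, grease_tin, trim_block's own z axis and vertical above 0.3 rad).
It also fails if it takes over 58 s, if anything falls off the work surface, if the arm or the gripper's body presses on something with over 40 N, if the wrist force passes 120 N, or if a joint passes its speed limit or range.

## Robot

A 6-joint arm with a two-finger parallel gripper is mounted at the origin on the work surface. World frame = base frame: x ahead of the robot, y to its left, z up, the work surface at z = 0. Lengths are in m, angles in rad, forces in N, time in s.
With the tool pointing down it reaches from about 0.35 to 0.775 m from the base axis. Payload 7.3 kg.
Tool frame: the origin (TCP) lies on the mounting face of the last link; the fingertips stand 178 mm ahead of it and the grasp point (between the pads) lies 159 mm ahead of it (robot.grip_depth is the distance from the TCP to the grasp point, in m); z points along the fingers, y is the line along which they close (so a half turn about z gives the same grasp; the last joint's range is limited). The gripper opens to 92 mm and grips with 3 to 60 N. Pads are 19 mm wide; open, the fingers measure 130 mm over their backs; the gripper's body (75 mm by 190 mm) begins 47 mm behind the grasp point.
Start: joints at [-1.333, 0.342, 1.524, -0, 1.275, -0.146], TCP at [0.197, -0.487, 0.405] pointing down, gripper open.
Joint ranges: [-2.53, 2.53], [-0.77, 2.02], [0.04, 2.7], [-1, 4.14], [0.28, 2.66], [-3.11, 3.11]. Speed limits (rad/s): [2.57, 2.57, 3.14, 3.14, 3.14, 3.14].

## Interface

Orientations are given as [roll, pitch, yaw] about the fixed x, y, z axes, in that order (R = Rz(yaw) Ry(pitch) Rx(roll)).
In Python, from cell import observe, cams, robot, models gives the robot as it stands.
- The arm moves only by the shell command python3 -m jog 'ROWS' [FORCE]. ROWS is JSON, a list of rows, each a list of 3 entries, a list of its own where there are three numbers: the shift along the tool's x, y, z each as a share of 0.4 m, from -1 to 1, then the turn about the tool's z as a share of pi rad, from -1 to 1, then the closure, from 0 (fully open) to 1 (shut). In form: [[[x, y, z], turn, jaw], ...]. A call has 1 to 12 rows; each row is the pose to reach, as a shift and turn from the pose commanded when the call began, along the tool's axes at that moment, turning the shorter way round; what a row does not reach only later rows make up. A row lasts 1/8 s, in which the tool goes at most 62.5 mm and 10.7 degrees, less where a joint would pass 70% of its speed; a pose out of reach is approached as far as the arm can. A call with a number of a shift or a turn outside -1 to 1 is refused whole. A call with a gripper value outside its range is refused whole. The fingers move at their own pace and stop on an object; FORCE is the grip in N (left out, the last holds). Time passes only in rows, so rows that repeat a pose let the fingers close. It gives the time, the measured TCP pose, the force, the opening and the grip force at its end, in the units of the state.
- observe(): the state, without advancing time (a new reading comes with each control period).
- cams.read_camera(name): name is "scene" or "top" or "wrist"; returns the picture (420x560x3 uint8, red, green, blue); there is no depth.
- cams.camera_model(name): a dict with "camera_matrix" (3x3 intrinsics, pixels), "pose" (4x4, takes a point from camera to world coordinates). Camera axes: x right, y down, z forward; pixel columns grow to the right and rows downward; lengths in m; the calibration is good to about 2 mm. The wrist camera is an equidistant fisheye: a pixel r from the principal point sees the ray r / f radians off the axis. A picture is of the moment at which its call begins: read the wrist's pose just before it. camera_model takes no time and is no camera call; for the wrist camera it gives the pose at the moment of the call.
- robot.hand_in(): hands the job in; it is judged then, once.
Trained networks look in the newest picture that a camera, given by its name, has taken for a name from the list of things; names that differ only in an ending like _2 or _b are one class to them, and where a whole thing is asked for, a point or a joint stands for the part that bears it (a point fixed in the world has none). Each returns a list of dicts, best first, with "confidence" (0 to 1); they miss things now and then, are a little off and sometimes report something else, mostly with a low value. They report only what shows in the picture. A call takes as long as a camera call.
- models.find_in(target, camera): "position" ([x, y, z] in m, in world coordinates, good to about 4 mm: the middle of the surface that is visible of it).
- models.pinpoint(target, camera): "position" ([x, y, z] in m, in world coordinates, good to about 4 mm: a listed point, or the origin of a listed thing).
The state is a dict: "time": time; "qpos": joint angles; "qvel": joint speeds; "joint_efforts": joint torques, N m; "tool_pos": TCP position; "tool_rot": TCP orientation; "contact_force": force on the tool from outside, world axes, zero at the start; "torque": the same for the moment, N m; "opening": finger opening in m; "grip_force": force on a finger pad.
Only numpy, scipy, OpenCV 4.12 (cv2) and the standard library are available. Lean on these libraries where they do the work, as an engineer would, in place of code of your own. Each camera call takes 0.05 s, during which the arm holds its last target. There are 200 camera calls.

## Working session

There is one attempt and no reset: what is moved stays moved. The work goes in short steps, Python scripts to look and compute and a shell command to move; the robot and the scene stay as the last step left them, time stands still between calls to the robot, and variables do not carry over. Pictures are saved under pics/ and viewed, at most 10 in all, crops included, and the job is handed in when it is done.

```bash
mkdir -p pics
python3 - <<'E'
from cell import observe,cams,robot,models
import cv2,numpy as np
s=observe();print(s['time'],s['tool_pos'],s['tool_rot'])
for c in('scene','top'):
    im=cams.read_camera(c);cv2.imwrite(f'pics/{c}0.png',im[:,:,::-1])
    for t in('jack','carry_handle','saddle_top','pump_paddle','lift_point','reel_stand','spare_reel','grease_tin','trim_block'):
        r=models.pinpoint(t,c);print(c,t,[(np.round(d['position'],4).tolist(),round(d['confidence'],2)) for d in r[:2]])
E
```

```text
0.0 [ 0.19657261 -0.48666618  0.40403265] [-3.14006033e+00 -2.39588953e-04  3.83821219e-01]
scene jack [([0.5204, -0.2796, -0.0025], 0.98), ([0.7513, -0.27, -0.0009], 0.69)]
scene carry_handle [([0.5237, -0.2815, 0.1025], 0.67)]
scene saddle_top [([0.5918, -0.2595, 0.0896], 0.52)]
scene pump_paddle [([0.397, -0.3232, 0.0898], 0.52)]
scene lift_point [([0.6519, -0.0341, 0.1003], 0.94)]
scene reel_stand [([0.6567, -0.0287, 0.0004], 0.66)]
scene spare_reel [([0.4479, 0.3521, -0.0], 0.88), ([0.5243, -0.2819, -0.0033], 0.35)]
scene grease_tin [([0.7525, -0.2702, 0.0027], 0.65)]
scene trim_block [([0.7972, -0.0924, -0.0015], 0.95)]
top jack [([0.5194, -0.2778, -0.0022], 0.86)]
top carry_handle [([0.5244, -0.2825, 0.1052], 0.69)]
top saddle_top [([0.5902, -0.2538, 0.0851], 0.44)]
top pump_paddle [([0.3925, -0.325, 0.0872], 0.73)]
top lift_point [([0.6501, -0.0383, 0.0983], 0.68)]
top reel_stand [([0.6566, -0.0349, -0.0032], 0.85)]
top spare_reel [([0.4489, 0.3553, -0.0026], 0.84)]
top grease_tin [([0.7572, -0.2661, -0.0003], 0.63), ([0.5908, -0.2564, 0.093], 0.22)]
top trim_block [([0.7944, -0.0976, -0.0025], 0.83)]
```

View pics/top0.png

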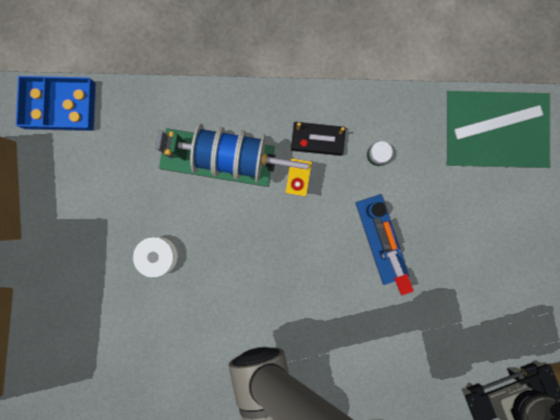

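View pics/scene0.png

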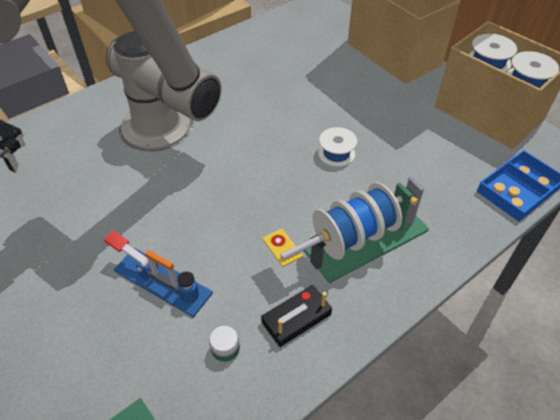

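Top view: the jack lies at about (380,240), paddle at (403,285) and saddle at (377,210). The lift mark is at (298,184), with the trim block at (320,138) and the tin at (381,152). The scene view agrees with the networks. I estimate jack yaw at about 0.32 and stand yaw at about -0.15.

```bash
cat > h.py <<'E'
from cell import observe,cams,robot,models
import cv2,numpy as np
from scipy.spatial.transform import Rotation as R
def go(p,yaw):
    s=observe();r=R.from_euler('xyz',s['tool_rot'])
    d=r.inv().apply(np.array(p)-s['tool_pos'])/.4
    dy=(yaw-s['tool_rot'][2]+np.pi)%(2*np.pi)-np.pi
    print('shares',d.round(4),'turn',round(-dy/np.pi,4))
def pix(c,u,v,z):
    m=cams.camera_model(c);d=m['pose'][:3,:3]@np.linalg.solve(m['camera_matrix'],[u,v,1.]);o=m['pose'][:3,3]
    return (o+d*(z-o[2])/d[2])[:2]
def pins(names,cs=('scene','top','wrist'),tag=None):
    for c in cs:
        im=cams.read_camera(c)
        if tag: cv2.imwrite(f'pics/{c}{tag}.png',im[:,:,::-1])
        for t in names:
            r=models.pinpoint(t,c);print(c,t,[(np.round(d['position'],4).tolist(),round(d['confidence'],2)) for d in r[:2]])
E
python3 - <<'E'
from h import *
a,b=pix('top',187,146,.116),pix('top',310,165,.116);print('axle',a,b,np.arctan2(-(a-b)[0],(a-b)[1]))
a,b=pix('top',160,170,.008),pix('top',268,186,.008);print('bed',a,b,np.arctan2(-(a-b)[0],(a-b)[1]))
a,b=pix('top',382,287,.012),pix('top',356,202,.012);print('jack',a,b,np.arctan2(*(b-a)[::-1]))
go([.524,-.2815,.34],.32)
E
python3 -m jog '[[[0.95,-0.168,0.16],0.02,0],[[0.95,-0.168,0.16],0.02,0],[[0.95,-0.168,0.16],0.02,0],[[0.95,-0.168,0.16],0.02,0],[[0.95,-0.168,0.16],0.02,0],[[0.95,-0.168,0.16],0.02,0],[[0.95,-0.168,0.16],0.02,0],[[0.95,-0.168,0.16],0.02,0],[[0.95,-0.168,0.16],0.02,0],[[0.95,-0.168,0.16],0.02,0]]' 60
python3 - <<'E'
from h import *
pins(['carry_handle','saddle_top','pump_paddle'],('wrist',),'1')
go([.524,-.2815,.264],.32)
E
```

```text
axle [0.74638944 0.25775488] [ 0.70308198 -0.067683  ] -0.13229713545486046
bed [0.69584084 0.35791704] [0.65633745 0.04522691] -0.12566824345225863
jack [ 0.37491373 -0.28566416] [ 0.61542349 -0.20822794] 0.311486256308187
shares [ 0.9511 -0.1694  0.1618] turn 0.0203
time: 2.25
tool_pos: [0.5227, -0.2834, 0.3413]
tool_rot: [3.141, -0.0, 0.319]
contact_force: [-1.1, 0.5, -0.2]
opening: 0.0917
grip_force: 0.0
wrist carry_handle [([0.5207, -0.2829, 0.104], 0.64)]
wrist saddle_top [([0.5942, -0.2546, 0.0841], 0.85)]
wrist pump_paddle []
shares [ 0.0027 -0.0026  0.1926] turn -0.0001
```

View pics/wrist1.png

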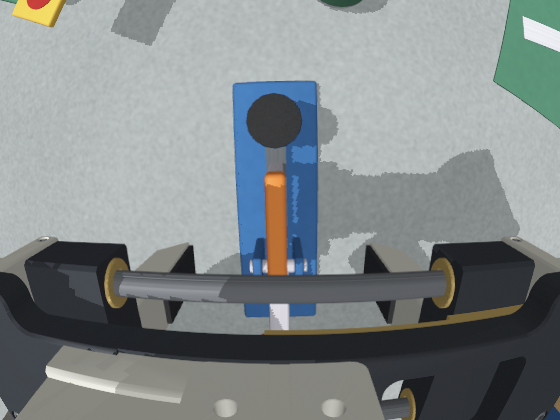

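The wrist view shows the handle bar centred between the fingers at (276,230) and nearly aligned. I'll descend, grip, and lift a little.

```bash
python3 -m jog '[[[0,0,0.1],0,0],[[0,0,0.193],0,0],[[0,0,0.193],0,0],[[0,0,0.193],0,0],[[0,0,0.193],0,1],[[0,0,0.193],0,1],[[0,0,0.193],0,1],[[0,0,0.193],0,1],[[0,0,0.193],0,1],[[0,0,0.193],0,1],[[0,0,0.193],0,1]]' 60
python3 -m jog '[[[0,0,-0.05],0,1],[[0,0,-0.1],0,1],[[0,0,-0.15],0,1],[[0,0,-0.15],0,1],[[0,0,-0.15],0,1],[[0,0,-0.15],0,1]]'
python3 - <<'E'
from h import *
pins(['carry_handle','saddle_top','jack','lift_point'],tag='2')
m=cams.camera_model('wrist');print(m['pose'].round(3).tolist(),m['camera_matrix'])
E
```

```text
time: 3.82
tool_pos: [0.5238, -0.2822, 0.2635]
tool_rot: [3.142, 0.0, 0.321]
contact_force: [-0.6, -0.7, 0.3]
opening: 0.0264
grip_force: 0.0
time: 4.58
tool_pos: [0.5235, -0.282, 0.3219]
tool_rot: [-3.139, 0.002, 0.321]
contact_force: [1.2, -0.2, -8.2]
opening: 0.0129
grip_force: 60.0
scene carry_handle [([0.5238, -0.2836, 0.1368], 0.68)]
scene saddle_top [([0.5913, -0.2605, 0.1241], 0.77)]
scene jack [([0.5219, -0.2829, 0.0317], 0.74)]
scene lift_point [([0.6537, -0.0367, 0.0989], 0.98)]
top carry_handle [([0.5249, -0.2857, 0.1415], 0.39)]
top saddle_top [([0.5903, -0.2588, 0.1216], 0.63)]
top jack [([0.5224, -0.2818, 0.0334], 0.85)]
top lift_point [([0.6488, -0.0373, 0.0946], 0.82), ([0.7959, -0.0958, -0.0045], 0.2)]
wrist carry_handle [([0.5187, -0.2819, 0.1417], 0.76)]
wrist saddle_top [([0.5923, -0.2558, 0.1201], 0.56)]
wrist jack [([0.5215, -0.2794, 0.0341], 0.86)]
wrist lift_point []
[[0.316, -0.916, -0.246, 0.59], [-0.949, -0.305, -0.082, -0.26], [-0.0, 0.26, -0.966, 0.303], [0.0, 0.0, 0.0, 1.0]] [[325.1922621    0.         279.1533455 ]
 [  0.         325.1922621  212.71584932]
 [  0.           0.           1.        ]]
```

View pics/wrist2.png

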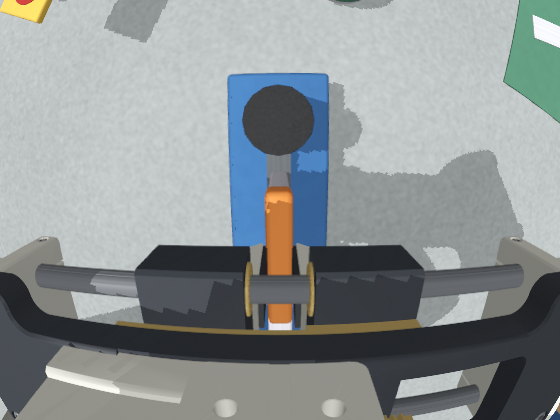

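The jack is lifted, but the fingers were still closing as the arm rose. They hold only the top of the bar: the handle is about 24 mm below the grasp point. I'll set the jack back down and regrip properly.

```bash
python3 -m jog '[[[0,0,0.03],0,1],[[0,0,0.06],0,1],[[0,0,0.07],0,1],[[0,0,0.075],0,1],[[0,0,0.08],0,1],[[0,0,0.085],0,1],[[0,0,0.085],0,1],[[0,0,0.085],0,1]]'
python3 -c "
from h import *
pins(['jack','carry_handle'],('scene','top'))"
```

```text
time: 6.32
tool_pos: [0.5238, -0.2822, 0.2897]
tool_rot: [3.141, -0.0, 0.321]
contact_force: [0.2, -0.4, -7.7]
opening: 0.0129
grip_force: 60.0
scene jack [([0.5223, -0.2873, 0.0005], 0.61)]
scene carry_handle [([0.5219, -0.2815, 0.1061], 0.84)]
top jack [([0.5209, -0.2804, -0.0007], 0.74)]
top carry_handle [([0.526, -0.2835, 0.1092], 0.41)]
```

```bash
python3 -m jog '[[[0,0,0.003],0,1],[[0,0,0.006],0,1],[[0,0,0.009],0,1],[[0,0,0.009],0,1]]'
```

```text
time: 7.12
tool_pos: [0.5237, -0.282, 0.288]
tool_rot: [3.14, -0.001, 0.321]
contact_force: [-5.4, 3.7, 7.9]
opening: 0.0129
grip_force: 60.0
```

```bash
python3 -m jog '[[[0,0,0],0,0.5],[[0,0,0],0,0.5],[[0,0,0],0,0.5],[[0,0,0.03],0,0.5],[[0,0,0.058],0,0.5],[[0,0,0.058],0,0.5],[[0,0,0.058],0,1],[[0,0,0.058],0,1],[[0,0,0.058],0,1],[[0,0,0.058],0,1],[[0,0,0.058],0,1],[[0,0,0.058],0,1]]' 60
python3 -m jog '[[[0,0,0],0,1],[[0,0,0],0,1],[[0,0,0],0,1],[[0,0,0],0,1]]'
```

```text
time: 8.62
tool_pos: [0.5238, -0.2821, 0.2629]
tool_rot: [3.141, -0.0, 0.321]
contact_force: [-0.3, 1.3, 2.9]
opening: 0.0133
grip_force: 60.0
time: 9.12
tool_pos: [0.5238, -0.2822, 0.2629]
tool_rot: [3.141, -0.0, 0.321]
contact_force: [-0.7, 1.8, 4.7]
opening: 0.0137
grip_force: 60.0
```

```bash
python3 -c "
from h import *
go([.5042,-.0173,.295],-.13)"
```

```text
shares [ 0.1624 -0.6438 -0.0802] turn 0.1436
```

```bash
python3 -m jog '[[[0,0,-0.04],0,1],[[0,0,-0.08],0,1],[[0.02,-0.08,-0.08],0.02,1],[[0.05,-0.18,-0.08],0.04,1],[[0.075,-0.3,-0.08],0.07,1],[[0.1,-0.42,-0.08],0.1,1],[[0.13,-0.53,-0.08],0.12,1],[[0.15,-0.6,-0.08],0.135,1],[[0.162,-0.644,-0.08],0.1436,1],[[0.162,-0.644,-0.08],0.1436,1],[[0.162,-0.644,-0.08],0.1436,1],[[0.162,-0.644,-0.08],0.1436,1]]'
python3 - <<'E'
from h import *
pins(['carry_handle','saddle_top','jack','lift_point'],tag='3')
pins(['saddle_top','lift_point'])
s=observe();print(s['tool_pos'],s['tool_rot'])
E
```

```text
time: 10.62
tool_pos: [0.5041, -0.018, 0.2949]
tool_rot: [3.141, -0.0, -0.131]
contact_force: [0.5, -0.4, -7.9]
opening: 0.0136
grip_force: 60.0
scene carry_handle [([0.6555, -0.0336, 0.0993], 0.23)]
scene saddle_top [([0.5757, -0.028, 0.1221], 0.7)]
scene jack [([0.5022, -0.0164, 0.0321], 0.58)]
scene lift_point [([0.6517, -0.0351, 0.0993], 0.64)]
top carry_handle [([0.6516, -0.0343, 0.0959], 0.26)]
top saddle_top [([0.5748, -0.0239, 0.1183], 0.47)]
top jack []
top lift_point [([0.652, -0.0332, 0.0969], 0.57)]
wrist carry_handle [([0.501, -0.0151, 0.136], 0.65)]
wrist saddle_top [([0.5756, -0.0274, 0.1188], 0.94)]
wrist jack [([0.5022, -0.0141, 0.0299], 0.95), ([0.6548, -0.0348, -0.0017], 0.71)]
wrist lift_point []
scene saddle_top [([0.5769, -0.0282, 0.121], 0.45)]
scene lift_point [([0.6505, -0.0352, 0.0981], 0.86)]
top saddle_top [([0.5736, -0.0262, 0.118], 0.74), ([0.6563, -0.0321, 0.0035], 0.23)]
top lift_point [([0.6524, -0.0358, 0.0971], 0.67)]
wrist saddle_top [([0.5774, -0.0247, 0.1174], 0.66)]
wrist lift_point []
[ 0.5040292  -0.01732593  0.29470218] [ 3.14150386e+00 -4.92469252e-05 -1.30157419e-01]
```

View pics/wrist3.png

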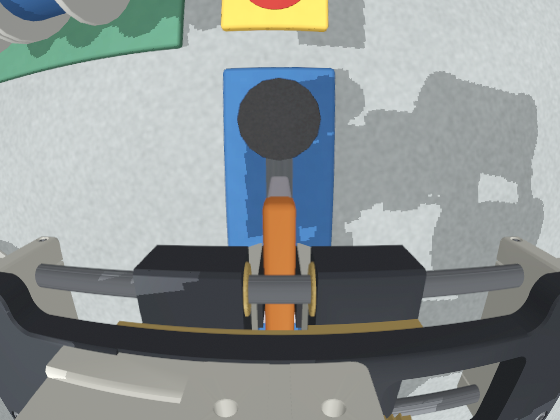

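The saddle disc at (279,119) is in line with the pad and red disc at (275,10), clear ahead. I'll lower the jack to about 4 mm above the bench and slide it in.

```bash
python3 -m jog '[[[0,0,0.035],0,1],[[0,0,0.06],0,1],[[0,0,0.069],0,1],[[0,0,0.069],0,1],[[0.03,0,0.069],0,1],[[0.07,0,0.069],0,1],[[0.11,-0.001,0.069],0,1],[[0.15,-0.002,0.069],0,1],[[0.18,-0.002,0.069],0,1],[[0.191,-0.002,0.069],0,1],[[0.191,-0.002,0.069],0,1],[[0.191,-0.002,0.069],0,1]]'
python3 - <<'E'
from h import *
pins(['jack','saddle_top','carry_handle','lift_point'],tag='4')
E
```

```text
time: 13.32
tool_pos: [0.5795, -0.0264, 0.267]
tool_rot: [3.142, 0.001, -0.13]
contact_force: [-0.0, 0.2, -7.5]
opening: 0.0131
grip_force: 60.0
scene jack [([0.5759, -0.0294, 0.0047], 0.63), ([0.4452, -0.0109, 0.0933], 0.63)]
scene saddle_top []
scene carry_handle [([0.5771, -0.0288, 0.1106], 0.59)]
scene lift_point [([0.6524, -0.035, 0.0976], 0.93)]
top jack [([0.5785, -0.0271, 0.0028], 0.56)]
top saddle_top []
top carry_handle []
top lift_point [([0.6505, -0.0349, 0.0965], 0.7)]
wrist jack [([0.5783, -0.0238, 0.0031], 0.84)]
wrist saddle_top [([0.754, -0.2659, -0.0016], 0.47)]
wrist carry_handle [([0.5792, -0.0254, 0.1089], 0.86)]
wrist lift_point [([0.6532, -0.0334, 0.1031], 0.68)]
```

View pics/wrist4.png

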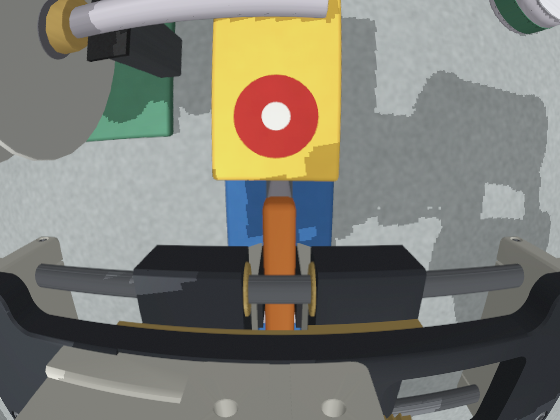

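The red disc's white dot is at (276,116), where the saddle was in the hand view at (279,119). I'll check the offset with the fisheye model.

Run:
```python
from h import *
m=cams.camera_model('wrist');K=m['camera_matrix'];P=m['pose']
def f(u,v,z):
    d=np.array([u-K[0,2],v-K[1,2]]);r=np.hypot(*d);t=r/K[0,0]
    w=P[:3,:3]@np.array([*(d/r*np.sin(t)),np.cos(t)]);return (P[:3,3]+w*(z-P[2,3])/w[2])[:2]
print('saddle',f(279,119,.092),'mark',f(276,116,.108))
```

```text
saddle [ 0.65292225 -0.03545239] mark [ 0.65394843 -0.03432463]
```

The offset is about 1.5 mm. I'll set it down and release.

```bash
python3 -m jog '[[[0,0,0.004],0,1],[[0,0,0.008],0,1],[[0,0,0.0105],0,1],[[0,0,0.0105],0,1],[[0,0,0.0105],0,0.45],[[0,0,0.0105],0,0.45],[[0,0,0.0105],0,0.45],[[0,0,0.0105],0,0.45],[[0,0,0.0105],0,0.45]]'
python3 -m jog '[[[0,0,-0.04],0,0.45],[[0,0,-0.1],0,0.45],[[0,0,-0.18],0,0.45],[[0,0,-0.25],0,0.45],[[-0.1,0,-0.25],0,1],[[-0.2,0,-0.25],0,1],[[-0.3,0,-0.25],0,1],[[-0.33,0,-0.25],0,1],[[-0.33,0,-0.25],0,1],[[-0.33,0,-0.25],0,1],[[-0.33,0,-0.25],0,1],[[-0.33,0,-0.25],0,1]]'
python3 - <<'E'
from h import *
pins(['jack','pump_paddle','carry_handle','lift_point'],tag='5')
E
```

```text
time: 15.2
tool_pos: [0.5799, -0.0265, 0.263]
tool_rot: [3.141, -0.0, -0.13]
contact_force: [0.1, 0.4, -0.2]
opening: 0.05
grip_force: 0.0
time: 16.7
tool_pos: [0.4495, -0.0094, 0.3626]
tool_rot: [3.142, 0.0, -0.13]
contact_force: [0.3, 0.0, -0.2]
opening: 0.0008
grip_force: 0.0
scene jack [([0.5819, -0.0247, 0.0001], 0.91)]
scene pump_paddle []
scene carry_handle [([0.5801, -0.0253, 0.1056], 0.74)]
scene lift_point [([0.6536, -0.0351, 0.1004], 0.92)]
top jack [([0.5768, -0.026, -0.0012], 0.78)]
top pump_paddle []
top carry_handle [([0.5803, -0.0258, 0.1011], 0.73)]
top lift_point [([0.6526, -0.0341, 0.1008], 0.64)]
wrist jack [([0.5799, -0.0248, 0.0], 0.91)]
wrist pump_paddle [([0.4439, -0.0103, 0.0866], 0.87)]
wrist carry_handle [([0.5763, -0.0272, 0.1045], 0.86)]
wrist lift_point []
```

View pics/wrist5.png

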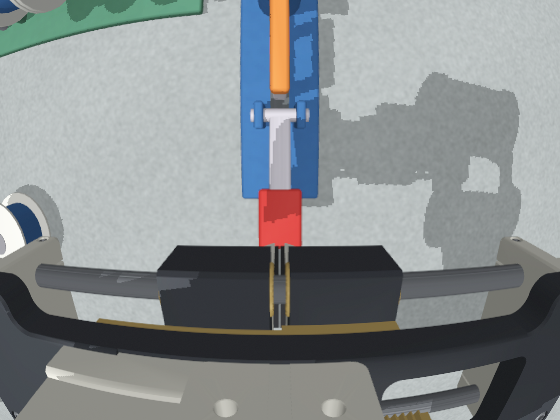

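The jack stands under the pad and the closed fingers are over the red paddle at (280,217). I'll press down.

```bash
python3 -m jog '[[[0,0,0.1],0,1],[[0,0,0.2],0,1],[[0,0,0.24],0,1],[[0,0,0.255],0,1],[[0,0,0.27],0,1],[[0,0,0.285],0,1],[[0,0,0.3],0,1],[[0,0,0.31],0,1],[[0,0,0.32],0,1],[[0,0,0.325],0,1],[[0,0,0.325],0,1],[[0,0,0.325],0,1]]' 20
python3 -m jog '[[[0,0,0.006],0,1],[[0,0,0.012],0,1],[[0,0,0.018],0,1],[[0,0,0.018],0,1],[[0,0,0.018],0,1]]'
python3 - <<'E'
from h import *
pins(['jack','lift_point','carry_handle'],tag='6')
E
```

```text
time: 18.95
tool_pos: [0.4484, -0.0092, 0.2337]
tool_rot: [3.141, 0.001, -0.13]
contact_force: [-7.7, 0.6, 14.8]
opening: 0.0003
grip_force: 7.4
time: 19.58
tool_pos: [0.4486, -0.0092, 0.227]
tool_rot: [3.141, -0.0, -0.13]
contact_force: [-7.8, 0.7, 19.0]
opening: 0.0004
grip_force: 9.9
scene jack [([0.5798, -0.0283, 0.0001], 0.57), ([0.4462, 0.3535, 0.0024], 0.19)]
scene lift_point [([0.6518, -0.0376, 0.1182], 0.83)]
scene carry_handle [([0.578, -0.0242, 0.1088], 0.7)]
top jack [([0.5768, -0.0248, -0.0029], 0.75), ([0.7957, -0.0991, -0.0008], 0.66)]
top lift_point [([0.6525, -0.039, 0.118], 0.58)]
top carry_handle [([0.5818, -0.0278, 0.1006], 0.61)]
wrist jack [([0.5799, -0.0264, -0.0004], 0.9)]
wrist lift_point []
wrist carry_handle []
```

```bash
python3 -m jog '[[[0,0,0.004],0,1],[[0,0,0.008],0,1],[[0,0,0.008],0,1],[[0,0,0.008],0,1],[[0,0,0.008],0,1]]'
python3 - <<'E'
from h import *
pins(['lift_point','jack'],('scene','top'),tag='7')
E
```

```text
time: 20.8
tool_pos: [0.4485, -0.0092, 0.2257]
tool_rot: [3.141, -0.002, -0.13]
contact_force: [-14.4, 1.5, 43.6]
opening: 0.0004
grip_force: 22.6
scene lift_point [([0.6493, -0.0374, 0.1192], 0.85)]
scene jack [([0.5799, -0.0262, -0.0], 0.7)]
top lift_point [([0.6517, -0.0374, 0.1176], 0.89), ([0.7583, -0.2634, -0.0005], 0.59)]
top jack [([0.5775, -0.0248, -0.0016], 0.92)]
```

View pics/scene7.png

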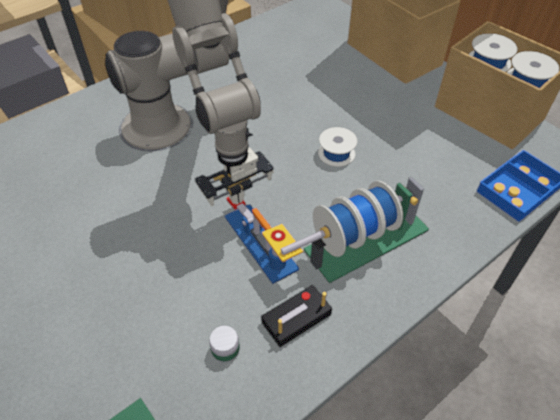

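The lever is on its stop, the pad at (280,237) is raised to about 118 mm, and the bystanders are undisturbed. I'll ease the push a little and hand in.

```bash
python3 -m jog '[[[0,0,-0.003],0,1],[[0,0,-0.003],0,1],[[0,0,-0.003],0,1],[[0,0,-0.003],0,1]]'
python3 -c "
from cell import robot
print(robot.hand_in())"
```

```text
time: 21.6
tool_pos: [0.4485, -0.0092, 0.2262]
tool_rot: [3.141, -0.001, -0.13]
contact_force: [-12.3, 0.9, 33.4]
opening: 0.0005
grip_force: 17.7
the job is handed in; nothing more can be done
None
```

I handed the job in with the paddle held fully down and the jack standing flat under the lift point, which it has raised to about 118 mm; the hand-in call gave no verdict, so I can't confirm it passed.

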